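Check the brake lever against its stop

ROBOT

A 6-joint arm with a two-finger parallel gripper is mounted at the origin on a cart in front of the work surface, level with it; the furniture and walls round the work are solid. World frame = base frame: x ahead of the robot, y to its left, z up, the work surface at z = 0. Lengths are in mm, angles in rad, forces in N, time in s.
With the tool pointing down it reaches from about 400 to 925 mm from the base axis. Payload 12.5 kg.
Tool frame: the origin (TCP) lies midway between the tips of the shut fingers; the grasp point (between the pads) lies 19 mm behind it (env.tcp_to_grasp is the distance from the TCP to the grasp point, in mm); z points along the fingers, y is the line along which they close (so a half turn about z gives the same grasp; the last joint's range is limited). The gripper opens to 95 mm and grips with 3 to 60 N. Pads are 20 mm wide; open, the fingers measure 119 mm over their backs; the gripper's body (75 mm by 180 mm) begins 59 mm behind the grasp point.
Start: joints at [1.084, 0.491, 1.559, -0, 1.092, -0.106], TCP at [232.276, 580.257, 188.261] pointing down, gripper open.
Joint ranges: [-3.1, 3.1], [-0.84, 2.19], [0.05, 2.79], [-1.13, 4.28], [0.06, 2.93], [-2.69, 2.69]. Speed limits (rad/s): [2.22, 2.22, 2.79, 3.14, 3.14, 3.14].

INTERFACE

Orientations are given as [roll, pitch, yaw] about the fixed x, y, z axes, in that order (R = Rz(yaw) Ry(pitch) Rx(roll)).
In Python, from cell import env gives the robot as it stands. The module is installed in compiled form; this text tells all that it offers.
- The arm moves only by the tool step_arm, never from a script. Its argument "plan" is a list that holds one entry, the list of rows, each a list of 5 numbers: the shift along the tool's x, y, z in mm, then the turn about the tool's z in degrees, then the opening, from -1 (shut) to 1 (fully open). A call has 1 to 8 rows; each row is the pose to reach, as a shift and turn from the pose commanded when the call began, along the tool's axes at that moment; what a row does not reach only later rows make up. A row lasts 1/12 s, in which the tool goes at most 41.7 mm and 7.16 degrees, less where a joint would pass 70% of its speed; a pose out of reach is approached as far as the arm can. A call with a gripper value outside its range is refused whole. The fingers move at their own pace and stop on an object; the grip force is fixed at half the most. Time passes only in rows, so rows that repeat a pose let the fingers close. It gives the time, the measured TCP pose, the force, the opening and the grip force at its end, in the units of the state.
- env.state(): the state, without advancing time (a new reading comes with each control period).
- env.read_camera(name): name is "scene" or "top"; returns the picture (384x512x3 uint8, blue, green, red); there is no depth.
- env.get_calibration(name): a dict with "K" (3x3 intrinsics, pixels), "D" ([k1, k2, p1, p2, k3] as OpenCV has them; the pictures are not rectified), "extrinsics" (4x4, takes a point from world to camera coordinates). Camera axes: x right, y up, looking along -z (the intrinsics and any distortion apply to the point x, -y, -z); pixel columns grow to the right and rows downward; lengths in mm; the calibration is good to about 2 mm. A picture is of the moment at which its call begins. get_calibration takes no time and is no camera call.
- env.job_done(): hands the job in; it is judged then, once.
The state is a dict: "t": time; "joints": joint angles; "qvel": joint speeds; "tau": joint torques, N m; "eef_pos": TCP position; "tcp_rot": TCP orientation; "ft_force": force on the tool from outside, world axes, zero at the start; "moment": the same for the moment, N m; "opening": opening from 0.0 (shut) to 1.0 (fully open); "grip_force": force on a finger pad.
Only numpy, scipy, OpenCV 4.12 (cv2) and the standard library are available. Lean on these libraries where they do the work, as an engineer would, in place of code of your own. Each camera call takes 0.05 s, during which the arm holds its last target. There are 200 camera calls.

TASK

Two test stands on the bench each carry a handlebar stub with a hand lever; the brake lever is the longer one that ends in a ball. Check that it stops short of the bar: with the outside of the fingers press it in towards the grip until it comes up against its stop, let it spring all the way back out, then press it to the stop again, and finish while holding it there. Do not pinch or force the lever, keep off the bar and grip, leave the short lever alone and do not disturb the tools lying about.

Things in the scene. Friction and masses are not known exactly. Their poses are not given: they have to be found in the camera images.
- brake_stand: fixed grey stand of the brake, base 95 x 150 x 10 mm. Origin on the bench below the bar; y runs along the bar to the free end of the grip; x is level, away from the lever (it lies on the -x side, hinged at x -36, y -22 mm, and is pressed towards +x). A clamp block 50 x 38 mm, 120 mm high, holds the bar at y -72 mm.
- brake_bar: the handlebar stub with black rubber grip: axis 100 mm above the bench, level. Origin at the centre of the grip, axes as the stand's; bar 22 mm, grip 32 mm in diameter and 104 mm long (flange 40 mm in diameter at its inner end). Must not be touched.
- brake_press (a point): press point: middle of the outer face of the brake lever's blade, 92 mm along it from the upright hinge, 100 mm above the bench. Turns with the lever: own x points through the blade to the bar, y along it to the ball, z up; the hinge is at x +5, y -92 mm of it. Straight aluminium blade 10 mm thick, 20 mm high (90 to 110 mm above the bench), 22 mm ball on its end, 130 mm overall.
- brake_lever (a joint): swing of the brake lever: 0 = at rest, its blade 0.40 rad off parallel to the bar; 0.40 = against its hard stop, parallel to the bar, 15 mm short of the grip. Grows as pressed in (clockwise from above). At the press point the spring takes 2 N to start and 7 N at the stop; over 50 N would strain it.
- clutch_stand: the other fixed stand, the same in all but the lever: this one's is short (82 mm) and has no ball. Same origin and axes.
- clutch_lever (a joint): swing of the short lever; 0 = at rest. Must be left alone.
- spanner_17: steel combination spanner, 212 mm, lying on the bench; leave it
- hex_key_10: grey steel hex key, 115 mm, lying on the bench; leave it
- nut_1: steel hex nut, 27 mm, on the bench; leave it
- bolt_1: steel hex bolt, 71 mm, lying on the bench; leave it
- paste_tin: round tin with green lid, 63 mm wide, 31 mm high; leave it
- masking_roll: roll of masking tape, 104 mm wide, 25 mm high; leave it
- marker_pen: marker pen, 136 mm, lying on the bench; leave it
- screwdriver_red: red screwdriver, 221 mm, lying on the bench; leave it
There are look-alikes about, which are no part of the job. What is shaped like the clutch_stand but pink is not meant.

How it is judged (in metres and radians):
On the way, in this order (a step that is already met when the one before it is completed fails the run):
1. the brake lever is pressed in to its stop by the fingers (value of joint brake_lever above 0.37 rad and contact force between the fingers and brake_lever above 1 N), for 0.2 s.
2. the lever is let go and has sprung right back out (value of joint brake_lever below 0.02 rad and contact force between the fingers and brake_lever below 0.5 N), for 0.1 s.
At the end, for the whole second after the job is handed in: after one full press and release, the fingers hold the brake lever in again, within 0.03 rad (about 3 mm) of its stop at 0.40 rad, pressing with at least 1 N; the short lever is at rest (all of step 1 and value of joint clutch_lever below 0.05 rad); the arm keeps its last pose, push and grip.
It fails at once if the brake lever is forced (more than 50 N) (contact force between anything else and brake_lever above 50 N).
It fails at once if the robot touches the brake's bar, grip or lever bracket (contact force between any of the fingers, the arm and brake_bar above 1 N).
It fails at once if the lever is pinched or worked with the inside of the fingers (the grasp point is not on the outer side of the blade) (contact force between the fingers and brake_lever above 1 N and x of the grasp point in the frame of brake_press between -0.002 and 0.06 m and y of the grasp point in the frame of brake_press between -0.09 and 0.036 m and z of the grasp point in the frame of brake_press between -0.02 and 0.02 m).
It fails at once if the short lever is worked (value of joint clutch_lever above 0.08 rad).
It fails at once if a tool or part lying about is moved more than 15 mm (distance of any of spanner_17, hex_key_10, nut_1, bolt_1, paste_tin, masking_roll, marker_pen, screwdriver_red from where it was at the start of the episode above 0.015 m).
It also fails if it takes over 48 s, if anything falls off the work surface, if the arm or the gripper's body presses on something with over 40 N, if the wrist force passes 120 N, or if a joint passes its speed limit or range.

## Working session

There is one attempt and no reset: what is moved stays moved. The work goes in short steps, Python scripts to look and compute and a tool call to move; the robot and the scene stay as the last step left them, time stands still between calls to the robot, and variables do not carry over. Pictures are saved under pics/ and viewed, at most 10 in all, crops included, and the job is handed in when it is done.

Besides the shell and the picture viewer there is one more tool, called after "Request:" by a JSON object that holds its "api" and its "payload". step_arm: Moves the arm, as the interface text tells. Its arguments: {"type":"object","properties":{"plan":{"type":"array"}},"required":["plan"]}

```bash
mkdir -p pics
python3 - <<'E'
from cell import env
import cv2, numpy as np
for n in("scene","top"):
    im=env.read_camera(n); cv2.imwrite(f"pics/{n}0.png",im)
    c=env.get_calibration(n); print(n,np.round(c["K"],1).tolist(),c["D"],np.round(c["extrinsics"],3).tolist())
s=env.state(); print(s["t"],s["eef_pos"],s["tcp_rot"],s["opening"],s["ft_force"])
E
```

```text
scene [[373.9, 0.0, 256.7], [0.0, 373.9, 192.7], [0.0, 0.0, 1.0]] [0.01484645 0.         0.         0.         0.        ] [[0.895, -0.445, 0.022, -549.442], [0.282, 0.602, 0.747, -179.219], [-0.346, -0.663, 0.664, -1231.026], [0.0, 0.0, 0.0, 1.0]]
top [[357.4, 0.0, 261.6], [0.0, 357.4, 191.4], [0.0, 0.0, 1.0]] [-0.1032857  0.         0.         0.         0.       ] [[0.026, -1.0, 0.001, -72.25], [0.994, 0.026, 0.103, -546.842], [-0.103, -0.002, 0.995, -1231.345], [0.0, 0.0, 0.0, 1.0]]
0.1 [232.16437563 580.03363698 187.71862873] [-3.14061231e+00 -1.13721171e-04  2.76077764e+00] 1.0029184085837675 [ 0.29591079  0.09395795 -0.04895664]
```

View pics/top0.png

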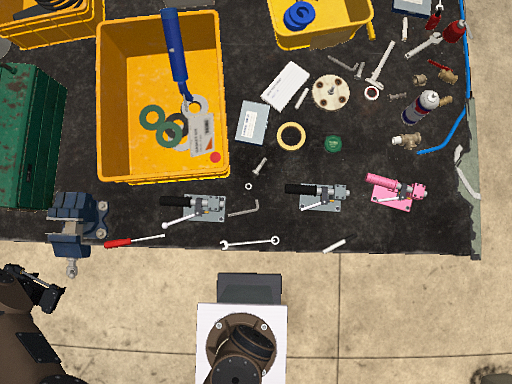

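View pics/scene0.png

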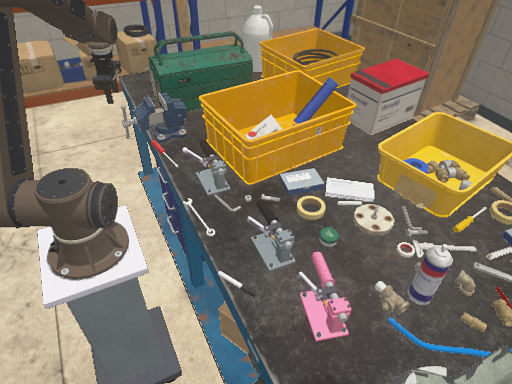

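The top view shows two grey stands, at about (195,207) and (318,195), and a pink look-alike at (395,190). Only the left one has a long lever ending in a ball, at about (166,226), so it fits the brake. I'll confirm this in an enlarged crop.

```bash
python3 - <<'E'
import cv2
im=cv2.imread("pics/top0.png")
cv2.imwrite("pics/crop0.png",cv2.resize(im[180:255,100:240],None,fx=5.6,fy=5.6,interpolation=cv2.INTER_CUBIC))
E
cat > h.py <<'E'
from cell import env
import cv2, numpy as np
from scipy.spatial.transform import Rotation as Ro
def ray(n,uv):
    c=env.get_calibration(n); E=np.array(c["extrinsics"]); R,t=E[:3,:3],E[:3,3]
    p=cv2.undistortPoints(np.array([[uv]],float),np.array(c["K"]),np.array(c["D"]))[0,0]
    return -R.T@t, R.T@np.array([p[0],-p[1],-1])
def onz(n,uv,z):
    o,d=ray(n,uv); return o+d*(z-o[2])/d[2]
def proj(n,P):
    c=env.get_calibration(n); E=np.array(c["extrinsics"]); q=np.atleast_2d(P)@E[:3,:3].T+E[:3,3]
    q=q*[1,-1,-1]
    return cv2.projectPoints(q,np.zeros(3),np.zeros(3),np.array(c["K"]),np.array(c["D"]))[0][:,0]
E
```

```text
(no output)
```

View pics/crop0.png

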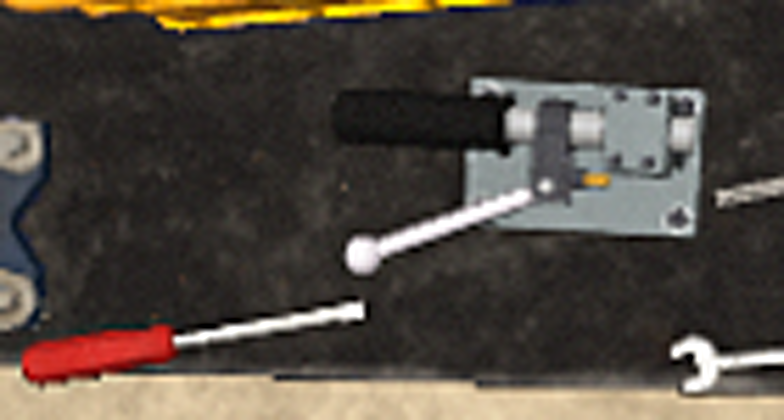

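The crop confirms the brake: its silver blade runs from the hinge at crop (546,186) to a ball at (363,255). The black grip spans from (338,116) to (505,124), and the bar's far end is at (690,133).

Run:
```python
from h import *
f=lambda u,v,z:onz("top",(u/5.6+100-0.4,v/5.6+180-0.4),z)
P={k:f(*v) for k,v in dict(ball=(363,255,100),hinge=(546,186,112),g0=(338,116,100),g1=(505,124,100),b1=(690,133,100),scr=(362,310,5)).items()}
for k,v in P.items(): print(k,v.round(1))
d=P["ball"]-P["hinge"];print("lever len",np.hypot(*d[:2]),"ang",np.degrees(np.arctan2(d[1],d[0])))
d=P["g0"]-P["b1"];print("bar ang",np.degrees(np.arctan2(d[1],d[0])),np.hypot(*d[:2]))
im=env.read_camera("scene"); u=proj("scene",np.array([P["ball"],P["hinge"],P["g0"],P["b1"]])); print(u.round(1))
cv2.imwrite("pics/sc1.png",cv2.resize(im[130:205,140:250],None,fx=7,fy=7,interpolation=cv2.INTER_CUBIC))
print(((u-[140,130])*7).round())
```

```text
ball [420.3 261.3 100. ]
hinge [463.9 151.5 112. ]
g0 [502.4 280.6 100. ]
g1 [500.5 179.8 100. ]
b1 [498.1  69.4 100. ]
scr [385.4 286.1   5. ]
lever len 118.09116651758123 ang 111.65499119262086
bar ang 88.82742932904003 211.2726064402388
[[184.1 149.5]
 [204.1 159.3]
 [202.  142.1]
 [220.9 171.7]]
[[309. 136.]
 [448. 205.]
 [434.  85.]
 [566. 292.]]
```

View pics/sc1.png

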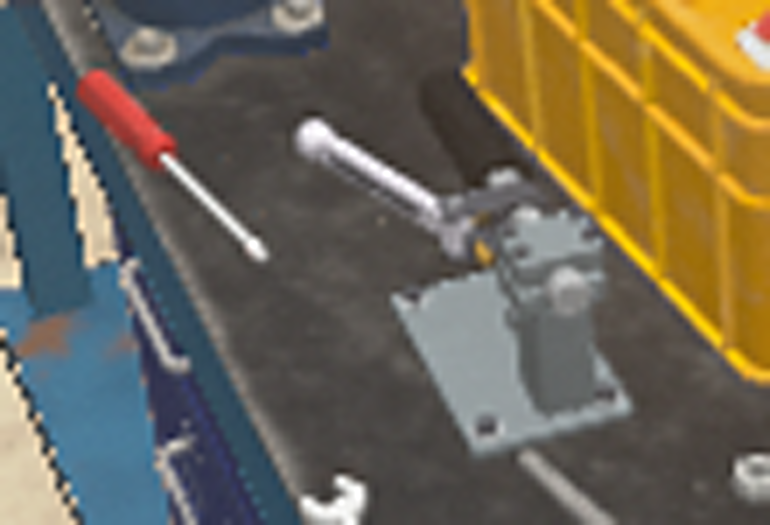

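The brake's position agrees in both views, so I'll go up, shut the fingers and cross around the vise.

Request:
{"api": "step_arm", "payload": {"plan": [[[0,0,-40,0,-1],[-25,-25,-60,0,-1],[-52,-55,-60,0,-1],[-80,-85,-60,0,-1],[-107,-116,-60,0,-1],[-134,-150,-60,0,-1],[-134,-150,-60,0,-1],[-134,-150,-60,0,-1]]]}}

```text
t: 0.82
eef_pos: [301.6, 389.8, 248.7]
tcp_rot: [3.141, 0.0, 2.758]
ft_force: [0.7, 0.7, 0.4]
opening: 0.498
grip_force: 0.0
```

Request:
{"api": "step_arm", "payload": {"plan": [[[-28,-24,0,-5,-1],[-56,-48,0,-10,-1],[-84,-72,0,-16,-1],[-112,-96,0,-22,-1],[-140,-120,0,-22,-1],[-140,-120,0,-22,-1],[-140,-120,0,-22,-1],[-140,-120,0,-22,-1]]]}}

```text
t: 1.48
eef_pos: [386.3, 228.6, 248.1]
tcp_rot: [3.141, -0.0, -3.139]
ft_force: [-0.5, -0.1, 0.2]
opening: 0.006
grip_force: 0.0
```

Request:
{"api": "step_arm", "payload": {"plan": [[[5,0,35,0,-1],[5,0,70,0,-1],[5,0,105,0,-1],[5,0,135,0,-1],[5,0,160,0,-1],[5,0,162,0,-1],[5,0,162,0,-1],[5,0,162,0,-1]]]}}

```text
t: 2.15
eef_pos: [381.5, 228.8, 87.1]
tcp_rot: [3.141, 0.001, -3.137]
ft_force: [-0.0, -0.5, 0.2]
opening: 0.006
grip_force: 0.0
```

Run:
```python
from h import *
im=env.read_camera("scene"); cv2.imwrite("pics/sc2.png",cv2.resize(im[120:205,130:250],None,fx=6.5,fy=6.5,interpolation=cv2.INTER_CUBIC))
s=env.state(); print(s["t"],s["eef_pos"].round(1),s["ft_force"].round(1))
```

```text
2.2 [381.8 228.7  87.5] [-0.3 -0.3  0.5]
```

View pics/sc2.png

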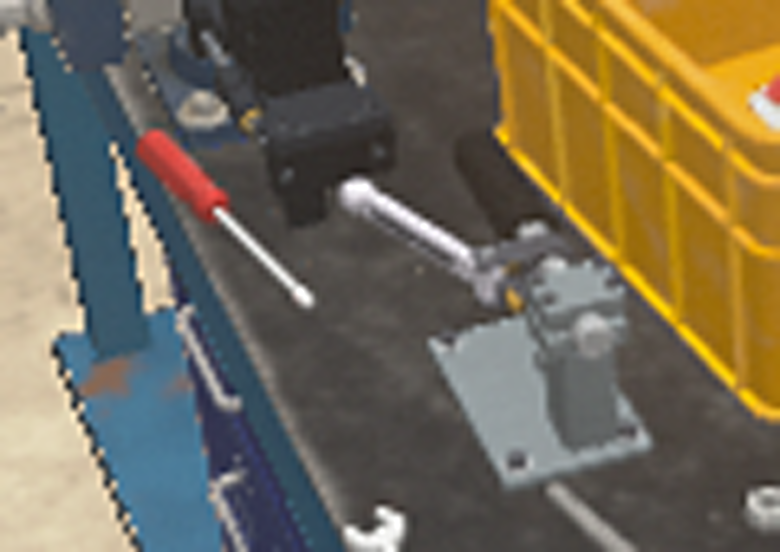

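The shut fingers (crop (305,200)) are on the outer side of the blade and the ball is at (355,195). I'll close in slowly.

Request:
{"api": "step_arm", "payload": {"plan": [[[-10,0,4,0,-1],[-18,0,4,0,-1],[-22,0,4,0,-1],[-26,0,4,0,-1],[-30,0,4,0,-1],[-34,0,4,0,-1],[-34,0,4,0,-1],[-34,0,4,0,-1]]]}}

```text
t: 2.87
eef_pos: [415.3, 227.7, 82.2]
tcp_rot: [-3.142, -0.0, -3.139]
ft_force: [-0.1, 0.3, 0.6]
opening: 0.006
grip_force: 0.1
```

Request:
{"api": "step_arm", "payload": {"plan": [[[-3,0,0,0,-1],[-6,0,0,0,-1],[-9,0,0,0,-1],[-12,0,0,0,-1],[-15,0,0,0,-1],[-18,0,0,0,-1],[-18,0,0,0,-1],[-18,0,0,0,-1]]]}}

```text
t: 3.53
eef_pos: [433.0, 227.9, 82.1]
tcp_rot: [-3.141, -0.001, -3.138]
ft_force: [-5.3, 1.3, 1.0]
opening: 0.003
grip_force: 2.3
```

Request:
{"api": "step_arm", "payload": {"plan": [[[-2,0,0,0,-1],[-4,0,0,0,-1],[-6,0,0,0,-1],[-8,0,0,0,-1],[-10,0,0,0,-1],[-12,0,0,0,-1],[-12,0,0,0,-1],[-12,0,0,0,-1]]]}}

```text
t: 4.2
eef_pos: [444.6, 228.2, 82.0]
tcp_rot: [3.141, -0.002, -3.139]
ft_force: [-7.1, 4.0, 1.2]
opening: 0.004
grip_force: 3.4
```

Request:
{"api": "step_arm", "payload": {"plan": [[[-1,0,0,0,-1],[-1,0,0,0,-1],[-2,0,0,0,-1],[-2,0,0,0,-1],[-3,0,0,0,-1],[-3,0,0,0,-1],[-3,0,0,0,-1]]]}}

```text
t: 4.78
eef_pos: [447.4, 228.3, 82.0]
tcp_rot: [3.141, -0.002, -3.139]
ft_force: [-7.3, 5.2, 0.6]
opening: 0.004
grip_force: 3.7
```

Request:
{"api": "step_arm", "payload": {"plan": [[[-1,0,0,0,-1],[-1,0,0,0,-1],[-2,0,0,0,-1],[-2,0,0,0,-1],[-2,0,0,0,-1]]]}}

```text
t: 5.2
eef_pos: [449.4, 228.3, 82.0]
tcp_rot: [3.141, -0.002, -3.139]
ft_force: [-6.8, 6.1, 1.1]
opening: 0.003
grip_force: 3.9
```

Request:
{"api": "step_arm", "payload": {"plan": [[[-1,0,0,0,-1],[-1,0,0,0,-1],[-1,0,0,0,-1],[-1,0,0,0,-1]]]}}

```text
t: 5.53
eef_pos: [450.4, 228.4, 82.0]
tcp_rot: [3.141, -0.002, -3.139]
ft_force: [-9.3, 6.1, 0.5]
opening: 0.004
grip_force: 3.9
```

Request:
{"api": "step_arm", "payload": {"plan": [[[-1,0,0,0,-1],[-1,0,0,0,-1],[-1,0,0,0,-1]]]}}

```text
t: 5.78
eef_pos: [450.7, 228.3, 81.9]
tcp_rot: [3.141, -0.003, -3.139]
ft_force: [-10.5, 6.0, 2.8]
opening: 0.004
grip_force: 5.4
```

Request:
{"api": "step_arm", "payload": {"plan": [[[-1,0,0,0,-1],[-1,0,0,0,-1],[-1,0,0,0,-1]]]}}

```text
t: 6.03
eef_pos: [450.9, 228.3, 81.9]
tcp_rot: [-3.141, -0.005, -3.139]
ft_force: [-13.5, 8.3, 4.4]
opening: 0.003
grip_force: 7.1
```

Request:
{"api": "step_arm", "payload": {"plan": [[[-1,0,0,0,-1],[-1,0,0,0,-1],[-1,0,0,0,-1],[-1,0,0,0,-1]]]}}

```text
t: 6.37
eef_pos: [451.1, 228.3, 81.7]
tcp_rot: [-3.141, -0.006, -3.139]
ft_force: [-17.1, 8.1, 5.0]
opening: 0.004
grip_force: 8.7
```

Run:
```python
from h import *
im=env.read_camera("scene"); cv2.imwrite("pics/sc3.png",cv2.resize(im[120:205,130:250],None,fx=6.5,fy=6.5,interpolation=cv2.INTER_CUBIC))
s=env.state(); print(s["t"],s["eef_pos"].round(1),s["ft_force"].round(1))
# expected ball at rest / stop / 0.1 rad short
for a in (0,.3,.4):
    th=np.radians(88.83)+.4-a; P=[463.9+119*np.cos(th),151.5+119*np.sin(th),100]
    print(a,((proj("scene",P)[0]-[130,120])*6.5).round(1))
```

```text
6.4167 [451.1 228.2  81.7] [-17.    8.5   4.7]
0 [350.6 191.2]
0.3 [400.5 170.8]
0.4 [418.7 165.9]
```

View pics/sc3.png

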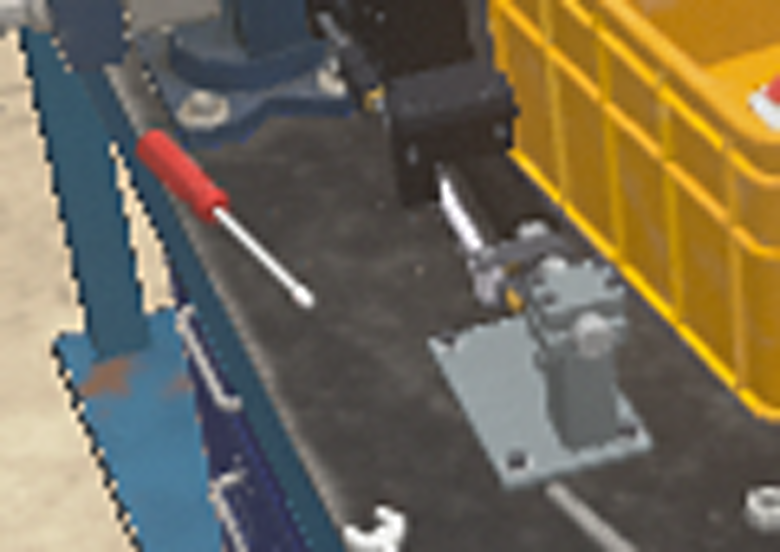

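The blade (crop (445,180) to (485,265)) now lies parallel to the bar. The push has stalled at the predicted x, so the lever is against its stop. Next I'll release it.

Request:
{"api": "step_arm", "payload": {"plan": [[[6,0,0,0,-1],[14,0,0,0,-1],[22,0,0,0,-1],[30,0,0,0,-1],[38,0,0,0,-1],[46,0,0,0,-1],[54,0,0,0,-1],[54,0,0,0,-1]]]}}

```text
t: 7.08
eef_pos: [399.2, 227.9, 82.4]
tcp_rot: [3.141, 0.0, -3.138]
ft_force: [0.9, -0.4, 0.8]
opening: 0.004
grip_force: 0.0
```

Request:
{"api": "step_arm", "payload": {"plan": [[[0,0,0,0,-1],[0,0,0,0,-1],[0,0,0,0,-1],[0,0,0,0,-1],[0,0,0,0,-1],[0,0,0,0,-1]]]}}

```text
t: 7.58
eef_pos: [400.4, 227.8, 82.2]
tcp_rot: [3.142, 0.0, -3.139]
ft_force: [0.1, -0.1, 0.3]
opening: 0.005
grip_force: 0.0
```

Run:
```python
from h import *
im=env.read_camera("scene"); cv2.imwrite("pics/sc4.png",cv2.resize(im[120:205,130:250],None,fx=6.5,fy=6.5,interpolation=cv2.INTER_CUBIC))
s=env.state(); print(s["t"],s["eef_pos"].round(1),s["ft_force"].round(1))
```

```text
7.6333 [400.4 227.8  82.2] [-0.6  0.7  0.6]
```

View pics/sc4.png

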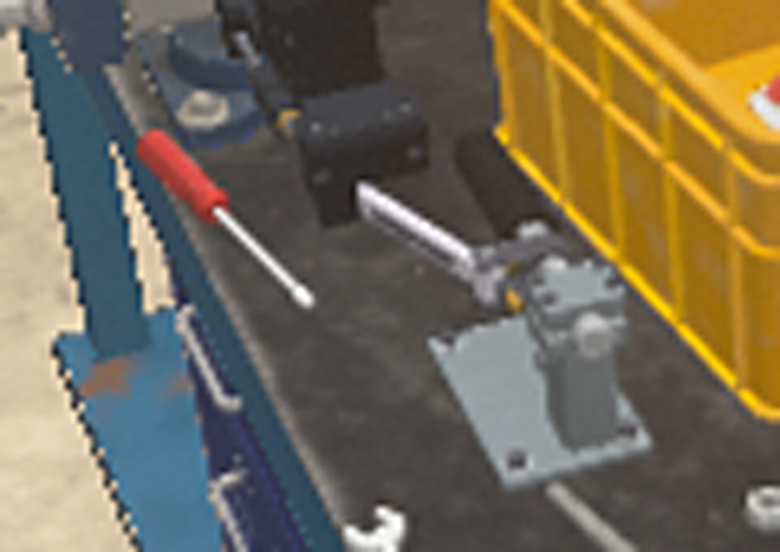

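The blade is back along its rest line (crop (360,190) to (480,265)) and there is no force on the fingers. I'll press it again, from a command of x≈400.5 up to about 454 as before.

Request:
{"api": "step_arm", "payload": {"plan": [[[-8,0,0,0,-1],[-14,0,0,0,-1],[-18,0,0,0,-1],[-22,0,0,0,-1],[-26,0,0,0,-1],[-30,0,0,0,-1],[-33,0,0,0,-1],[-36,0,0,0,-1]]]}}

```text
t: 8.3
eef_pos: [435.8, 227.9, 82.0]
tcp_rot: [-3.141, -0.002, -3.139]
ft_force: [-5.8, 3.5, 0.2]
opening: 0.008
grip_force: 2.8
```

Request:
{"api": "step_arm", "payload": {"plan": [[[-2,0,0,0,-1],[-4,0,0,0,-1],[-6,0,0,0,-1],[-8,0,0,0,-1],[-10,0,0,0,-1],[-12,0,0,0,-1],[-13,0,0,0,-1],[-13,0,0,0,-1]]]}}

```text
t: 8.97
eef_pos: [448.4, 228.3, 81.9]
tcp_rot: [3.141, -0.002, -3.139]
ft_force: [-7.8, 5.5, 0.9]
opening: 0.003
grip_force: 3.8
```

Request:
{"api": "step_arm", "payload": {"plan": [[[-1,0,0,0,-1],[-1,0,0,0,-1],[-2,0,0,0,-1],[-2,0,0,0,-1],[-3,0,0,0,-1],[-3,0,0,0,-1],[-3,0,0,0,-1]]]}}

```text
t: 9.55
eef_pos: [450.6, 228.3, 81.9]
tcp_rot: [3.142, -0.004, -3.139]
ft_force: [-10.8, 6.0, 2.4]
opening: 0.003
grip_force: 5.3
```

Request:
{"api": "step_arm", "payload": {"plan": [[[-1,0,0,0,-1],[-1,0,0,0,-1],[-1.5,0,0,0,-1],[-1.5,0,0,0,-1],[-1.5,0,0,0,-1],[-1.5,0,0,0,-1],[-1.5,0,0,0,-1],[-1.5,0,0,0,-1]]]}}

```text
t: 10.22
eef_pos: [450.9, 228.2, 81.7]
tcp_rot: [-3.141, -0.006, -3.139]
ft_force: [-15.8, 7.3, 4.9]
opening: 0.005
grip_force: 7.7
```

Run:
```python
from h import *
s=env.state(); print(s["t"],s["eef_pos"].round(1),s["ft_force"].round(1))
if s["eef_pos"][0]>450.3 and 9<-s["ft_force"][0]<30: print(env.job_done())
```

```text
10.2167 [450.9 228.2  81.7] [-15.8   7.3   4.9]
the job is handed in; nothing more can be done
None
```

I pressed the brake lever to its stop, let it spring fully back, then pressed it to the stop again; I handed the job in at about 10 s while holding it there with about 16 N (no verdict was returned).

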